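# Lock the deburring wheel, tighten its clamp knob to the slip, unlock

## Task

The abrasive wheel on the sloping face of the deburring machine is loose and spins freely with its clamp knob. Push the red-handled lock bolt fully in so that it holds the wheel by its studs, then turn the black bar knob clockwise until its screw is tight and the knob's torque clutch slips, going on no more than a quarter turn once it slips. Finally pull the lock bolt fully out again, let go of everything, and leave the other things on the bench and on the machine where they are.

Things in the scene. Friction and masses are not known exactly. Their poses are not given: they have to be found in the camera images.
- machine: The deburring machine, fixed; origin on the table under the point where the wheel's axis crosses its white sloping face, 125 mm up. x: to its rear, y: from the wheel to the bolt's side. The face (230 mm up the slope, 400 mm wide) leans 28 degrees from level, its normal tipped to the machine's front (-x, the robot's side). Base plate 300 x 540 mm.
- knob_grip (a point): Centre of the clamp knob's grip bar: black, 80 mm long, 22 mm wide (grip across this), 36 mm deep, a yellow line on one half of its outer face. z: the knob's and wheel's axis, outward from the face; x: along the bar to the yellow line. It tightens clockwise seen from outside (turned about -z). 15 mm free under the bar down to the brass collar (54 mm across), 28 mm to the abrasive.
- bolt_grip (a point): Centre of the lock bolt's round red handle: 28 mm diameter, 42 mm long, axis z square to the face, outward. y: along the face from the wheel to the bolt; push in along -y, pull out along +y, 36 mm straight travel. x: up the slope. Its underside is 40 mm above the white face; yellow guide blocks before and behind it are 30 mm high. When out, its axis is 167 mm from the wheel's.
- wheel_mid (a point): Centre of the wheel's outer face (terracotta abrasive 136 mm across on a steel plate of 186 mm), on its axis, z outward, 29 mm above the white face. Six steel studs, 14 mm thick, stand on the plate 82 mm from the axis, every 60 degrees, tops 35 mm above the white face. Once locked, the wheel still turns up to one stud gap before a stud meets the bolt.
- wheel (a joint): Turn of the wheel on its bearing, rad, clockwise; free and endless (0.01 N m drag). At 0 and every 1.047 rad from it the bolt points midway between two studs; half-way between these a stud stands before the bolt. The bolt's round nose pushes a stud aside unless it meets it dead centre.
- screw (a joint): Turn of the clamp screw (brass collar with a red mark, below the knob) relative to the wheel, rad, clockwise: starts loose at 0 to 0.5, tight against a hard stop at 1.5. It drags with 0.1 N m, so the unlocked wheel goes round with it. Turning the knob back, held by the bolt, loosens it again.
- knob (a joint): Turn of the knob relative to the screw, rad, clockwise: stays at 0 until the torque clutch (0.3 N m) slips, which it does once the wheel is locked and the screw is tight; then it grows as the knob turns on over the standing collar.
- bolt (a joint): Travel of the lock bolt, m: 0 fully out, 0.036 fully in (against its stop). It stays where it is left (3 N of friction).
- spare_disc_center (a point): Centre of a spare terracotta abrasive disc, 110 mm across, 14 mm thick, lying on the machine's base plate (12 mm thick) to the right of the sloping face. Leave alone.
- pan: Shallow sheet-metal tray 120 x 180 x 28 mm with a divider, origin under its centre. Leave alone.
- hammer: Hammer lying on the table, origin beneath its middle, handle to its -x. Leave alone.
- file: File, 295 mm long with blue handle (towards its -x), 28 mm high, lying on the table; its origin is on the table under the handle's end at the blade. Leave alone.
- square: Engineer's steel square, blade 150 mm along its x, stock 110 mm along its y, 16 mm high, origin at the blade's underside near the corner. Leave alone.

How it is judged:
By the outcome, as a careful person would: the job done as asked, in the order asked, and still so for the second after the job is handed in, with the robot touching nothing.
It also fails if it takes over 66 s, if anything falls off the work surface, if the arm or the gripper's body presses on something with over 40 N, if the wrist force passes 120 N, or if a joint passes its speed limit or range.

## Robot

A 6-joint arm with a two-finger parallel gripper is mounted at the origin on the work surface. World frame = base frame: x ahead of the robot, y to its left, z up, the work surface at z = 0. Lengths are in mm, angles in rad, forces in N, time in s.
With the tool pointing down it reaches from about 300 to 875 mm from the base axis. Payload 6.4 kg.
Tool frame: the origin (TCP) lies midway between the tips of the shut fingers; the grasp point (between the pads) lies 19 mm behind it; z points along the fingers, y is the line along which they close (so a half turn about z gives the same grasp; the last joint's range is limited). The gripper opens to 88 mm and grips with 3 to 60 N. Pads are 18 mm wide; open, the fingers measure 123 mm over their backs; the gripper's body (75 mm by 187 mm) begins 45 mm behind the grasp point.
Start: joints at [-1.423, 0.181, 1.607, -0, 1.354, -0.206], TCP at [199.234, -539.395, 238.714] pointing down, gripper open.
Joint ranges: [-2.99, 2.99], [-0.89, 2.07], [0.3, 2.58], [-1.14, 4.28], [0, 2.63], [-3.12, 3.12]. Speed limits (rad/s): [2.57, 2.57, 3.01, 3.14, 3.14, 3.14].

## Interface

Orientations are given as a rotation vector (axis times angle).
In Python, from cell import * gives the robot as it stands.
- The arm moves only by the tool send_rows, never from a script. Its arguments are lists of equal length, an entry for each row: "xyz": the shift along the world's x, y, z in m, a list of three; "rotation": the turn, a rotation vector about the world's x, y, z in rad, a list of three. In form: {"xyz": [[dx, dy, dz], ...], "rotation": [[wx, wy, wz], ...]}. A call has 1 to 20 rows; each row is the pose to reach, as a shift and turn from the pose commanded when the call began; what a row does not reach only later rows make up. A row lasts 1/12 s, in which the tool goes at most 41.7 mm and 7.16 degrees, less where a joint would pass 70% of its speed; a pose out of reach is approached as far as the arm can. A call with a gripper value outside its range is refused whole. "hand" is the opening in per cent of the stroke, from 0 (shut) to 100 (fully open), set as the call begins (left out, the last holds). The fingers move at their own pace and stop on an object; "force" is the grip in N (left out, the last holds). Time passes only in rows, so rows that repeat a pose let the fingers close. It gives the time, the measured TCP pose, the force, the opening and the grip force at its end, in the units of the state.
- read_state(): the state, without advancing time (a new reading comes with each control period).
- grab_frame(name): name is "scene" or "side" or "wrist"; returns (picture, depth): 384x512x3 uint8, red, green, blue; 384x512 float32, mm along the optical axis (not along the pixel's ray), 0 where there is no reading.
- get_calibration(name): a dict with "fx", "fy", "cx", "cy" (pixels), "view" (4x4, takes a point from world to camera coordinates). Camera axes: x right, y up, looking along -z (the intrinsics and any distortion apply to the point x, -y, -z); pixel columns grow to the right and rows downward; lengths in mm; the calibration is good to about 2 mm. A picture is of the moment at which its call begins: read the wrist's pose just before it. get_calibration takes no time and is no camera call; for the wrist camera it gives the pose at the moment of the call.
- job_done(): hands the job in; it is judged then, once.
The state is a dict: "t": time; "q": joint angles; "dq": joint speeds; "effort": joint torques, N m; "position": TCP position; "tool_rot": TCP orientation; "contact_force": force on the tool from outside, world axes, zero at the start; "moment": the same for the moment, N m; "gripper_width": finger opening in mm; "grip_force": force on a finger pad.
Only numpy, scipy, OpenCV 4.12 (cv2) and the standard library are available. Lean on these libraries where they do the work, as an engineer would, in place of code of your own. Each camera call takes 0.05 s, during which the arm holds its last target. There are 200 camera calls.

## Working session

There is one attempt and no reset: what is moved stays moved. The work goes in short steps, Python scripts to look and compute and a tool call to move; the robot and the scene stay as the last step left them, time stands still between calls to the robot, and variables do not carry over. Pictures are saved under pics/ and viewed, at most 10 in all, crops included, and the job is handed in when it is done.

Besides the shell and the picture viewer there is one more tool, called after "Request:" in YAML: its name, and indented under it one key for each argument. send_rows: Moves the arm, as the interface text tells. Its arguments: {"type":"object","properties":{"xyz":{"type":"array"},"rotation":{"type":"array"},"hand":{"type":"number"},"force":{"type":"number"}},"required":["xyz","rotation"]}

```bash
ls; mkdir -p pics; python3 - <<'E'
from cell import *
import cv2,numpy as np
s=read_state();print({k:np.round(v,3) for k,v in s.items()})
for n in("scene","side"):
    p,d=grab_frame(n);np.savez(f"{n}0.npz",p=p,d=d,**{k:np.array(v) for k,v in get_calibration(n).items()})
    cv2.imwrite(f"pics/{n}0.png",p[...,::-1]);c=get_calibration(n);print(n,c, (d>0).mean())
E
```

```text
pics
{'t': np.float64(0.0), 'q': array([-1.423,  0.182,  1.608,  0.   ,  1.354, -0.206]), 'dq': array([-0.   , -0.   , -0.001,  0.001,  0.   , -0.001]), 'effort': array([ 2.0000e-03, -4.3387e+01, -3.4184e+01,  7.1000e-02,  3.9000e-02,
       -0.0000e+00]), 'position': array([ 199.148, -538.851,  237.828]), 'tool_rot': array([-3.091, -0.553, -0.   ]), 'contact_force': array([ 1.071,  0.029, -0.095]), 'moment': array([ 0.059, -0.016,  0.   ]), 'grip_force': np.float64(0.0), 'gripper_width': np.float64(88.065)}
scene {'fx': 379.77164227964874, 'fy': 379.77164227964874, 'cx': 256.46342629844764, 'cy': 189.9712136041159, 'view': array([[-1.35162019e-01,  9.90819092e-01, -2.95886872e-03,
         1.12430816e+02],
       [-7.21737788e-01, -9.64085884e-02,  6.85419542e-01,
         2.51108416e+02],
       [ 6.78841508e-01,  9.47782164e-02,  7.28142360e-01,
        -1.72646778e+03],
       [ 0.00000000e+00,  0.00000000e+00,  0.00000000e+00,
         1.00000000e+00]])} 0.9959564208984375
side {'fx': 369.97402063899364, 'fy': 369.97402063899364, 'cx': 252.2228277097964, 'cy': 190.72220910291708, 'view': array([[-5.72335262e-01,  8.19911184e-01,  1.33416214e-02,
         3.14460157e+02],
       [-4.79656236e-01, -3.47929422e-01,  8.05527786e-01,
         7.12199701e+01],
       [ 6.65103183e-01,  4.54632564e-01,  5.92407789e-01,
        -1.69886219e+03],
       [ 0.00000000e+00,  0.00000000e+00,  0.00000000e+00,
         1.00000000e+00]])} 0.98468017578125
```

View pics/scene0.png

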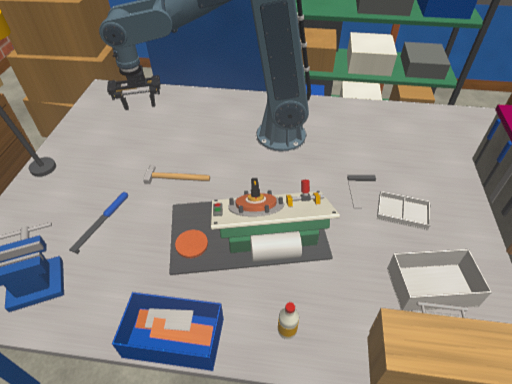

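View pics/side0.png

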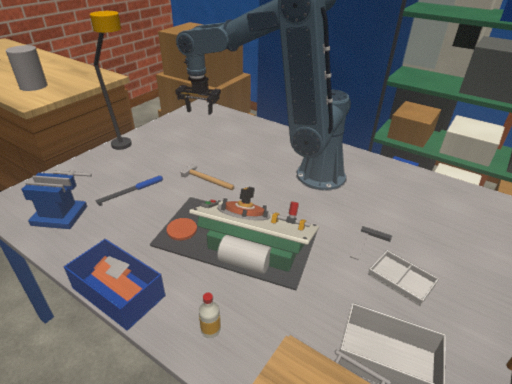

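The scene view shows the machine mid-table: wheel and black knob at about (256,195), red handle at (305,187), dark base plate over (170–330, 200–268). The side view shows the same, with the handle at (294,209) and the knob at (246,195). Both look from behind the machine.

```bash
cat > h.py <<'E'
import numpy as np,cv2
def pts(d,c,m):
    """world points (mm) of the pixels in mask m"""
    v,u=np.nonzero(m&(d>0));z=d[v,u]
    p=np.c_[(u-c['cx'])/c['fx']*z,-(v-c['cy'])/c['fy']*z,-z]
    V=np.array(c['view']);return (p-V[:3,3])@V[:3,:3]
def hsv(p): return cv2.cvtColor(p,cv2.COLOR_RGB2HSV).astype(int)
E
python3 - <<'E'
from h import *
np.set_printoptions(precision=1,suppress=True)
for n,box,rb,kb in(("scene",(165,175,345,275),(295,172,318,196),(248,174,266,200)),("side",(150,180,325,280),(285,200,304,218),(236,184,260,206))):
    f=np.load(n+"0.npz");p,d=f['p'],f['d'];c={k:f[k] for k in('cx','cy','fx','fy','view')}
    H=hsv(p);h,s,v=H[...,0],H[...,1],H[...,2]
    def B(b):
        m=np.zeros(d.shape,bool);m[b[1]:b[3],b[0]:b[2]]=1;return m
    red=B(rb)&((h<8)|(h>172))&(s>150)
    P=pts(d,c,red);vv,uu=np.nonzero(red);print(n,"red",len(P),np.median(P,0),P.min(0),P.max(0),uu.min(),uu.max(),vv.min(),vv.max())
    blk=B(kb)&(v<60);P=pts(d,c,blk);P=P[P[:,2]>150];print("knob",len(P),np.median(P,0),P.min(0),P.max(0))
    plate=B(box)&(v<95)&(s<60);X=pts(d,c,plate);X=X[(abs(X[:,2]-12)<6)]
    r=cv2.minAreaRect(X[:,:2].astype(np.float32));print("plate",len(X),X[:,2].mean(),r,cv2.boxPoints(r).tolist())
    w=B(box)&(v>170)&(s<60);X=pts(d,c,w);X=X[X[:,2]>80]
    # plane by ransac
    rng=np.random.default_rng(0);best=None
    for _ in range(300):
        a=X[rng.choice(len(X),3,False)];nn=np.cross(a[1]-a[0],a[2]-a[0]);nn/=np.linalg.norm(nn)+1e-9
        i=abs((X-a[0])@nn)<2
        if best is None or i.sum()>best.sum():best=i
    Y=X[best];m=Y.mean(0);nn=np.linalg.svd(Y-m)[2][2];nn*=np.sign(nn[2]);print("face",best.sum(),m,nn,np.degrees(np.arccos(nn[2])),"yaw",np.degrees(np.arctan2(-nn[1],-nn[0])))
E
```

```text
scene red 86 [491.3 115.  186.7] [477.7 103.4 167.2] [502.9 126.5 203.9] 302 308 180 192
knob 46 [545.1 -47.6 205.4] [493.1 -59.9 169.8] [558.1 -32.1 224. ]
plate 2032 12.06796243415712 ((563.2628173828125, -68.36721801757812), (298.4729309082031, 533.1445922851562), 13.892477035522461) [[354.3876647949219, 154.5755615234375], [482.3959655761719, -362.9735107421875], [772.137939453125, -291.30999755859375], [644.129638671875, 226.23907470703125]]
face 1473 [580.9  34.9 150.7] [-0.5 -0.1  0.9] 27.820755767487583 yaw 14.137591137089036
side red 68 [493.2 121.3 186.5] [478.5 110.6 166.9] [504.7 129.6 204.5] 290 297 203 214
knob 57 [538.7 -34.7 200. ] [497.6 -46.  172. ] [558.9 -29.1 222.6]
plate 2455 12.367384420328426 ((412.59844970703125, -105.02053833007812), (611.5179443359375, 536.4249267578125), 14.374689102172852) [[49.824920654296875, 78.88665008544922], [182.99887084960938, -440.744384765625], [775.3719482421875, -288.927734375], [642.197998046875, 230.70330810546875]]
face 1012 [580.8  65.1 153.6] [-0.5 -0.1  0.9] 27.848544922840276 yaw 14.104353076383633
```

```bash
cat >> h.py <<'E'
from scipy.spatial.transform import Rotation as R
A=np.radians(14.1);T=np.radians(28)
ex=np.array([np.cos(A),np.sin(A),0]);ym=np.array([-np.sin(A),np.cos(A),0])
n=-np.sin(T)*ex+np.cos(T)*np.array([0,0,1.]);up=np.cross(ym,n)   # up the slope
M=np.c_[up,ym,n]                    # face frame axes
def tool(ang):
    """tool rotation: z=-n, tool y at angle ang (rad) from up-slope towards machine y"""
    y=np.cos(ang)*up+np.sin(ang)*ym;return R.from_matrix(np.c_[np.cross(y,-n),y,-n])
def delta(s,pos,rot):
    r0=R.from_rotvec(s['tool_rot']);return np.round((np.array(pos)-s['position'])/1000,4),np.round((rot*r0.inv()).as_rotvec(),4)
E
python3 - <<'E'
from h import *
from cell import read_state
np.set_printoptions(precision=3,suppress=True)
print(n,up,ym)
m=np.array([580.9,34.9,150.7]);m2=np.array([580.8,65.1,153.6])
for nm,mm,red,knob in(("scene",m,[491.3,115,186.7],[545.1,-47.6,205.4]),("side",m2,[493.2,121.3,186.5],[538.7,-34.7,200])):
    # face point with z=125 as reference line
    ref=mm-up*(mm[2]-125)/up[2]; a=(np.array(red)-ref)@M;b=(np.array(knob)-ref)@M
    print(nm,ref,"red in face",a,"knob",b,"origin",ref+ym*(a[1]-167))
s=read_state();r=R.from_rotvec(s['tool_rot']).as_matrix();print(r)
O=np.array([541,-47.,125])
for a in(np.pi/2,-np.pi/2): print(delta(s,O+ym*90+n*250,tool(a)))
E
```

```text
[-0.455 -0.114  0.883] [0.856 0.215 0.469] [-0.244  0.97   0.   ]
scene [534.022  23.125 125.   ] red in face [12.144 99.515 63.422] knob [ 32.02  -71.293  74.034] origin [550.462 -42.327 125.   ]
side [528.632  51.996 125.   ] red in face [13.438 75.847 62.508] knob [ 25.184 -86.537  71.552] origin [550.838 -36.41  125.   ]
[[ 0.938  0.346 -0.   ]
 [ 0.346 -0.938  0.001]
 [ 0.    -0.001 -1.   ]]
(array([0.206, 0.551, 0.108]), array([-0.703, -0.22 ,  2.947]))
(array([0.206, 0.551, 0.108]), array([ 0.143, -0.467, -0.106]))
```

Request:
send_rows:
  xyz:
    - [0.02, 0.04, 0.04]
    - [0.216, 0.558, 0.108]
    - [0.216, 0.558, 0.108]
    - [0.216, 0.558, 0.108]
    - [0.216, 0.558, 0.108]
    - [0.216, 0.558, 0.108]
    - [0.216, 0.558, 0.108]
    - [0.216, 0.558, 0.108]
    - [0.216, 0.558, 0.108]
    - [0.216, 0.558, 0.108]
    - [0.216, 0.558, 0.108]
    - [0.216, 0.558, 0.108]
    - [0.216, 0.558, 0.108]
    - [0.216, 0.558, 0.108]
    - [0.216, 0.558, 0.108]
    - [0.216, 0.558, 0.108]
    - [0.216, 0.558, 0.108]
    - [0.216, 0.558, 0.108]
    - [0.216, 0.558, 0.108]
  rotation:
    - [0, 0, 0]
    - [0.143, -0.467, -0.106]
    - [0.143, -0.467, -0.106]
    - [0.143, -0.467, -0.106]
    - [0.143, -0.467, -0.106]
    - [0.143, -0.467, -0.106]
    - [0.143, -0.467, -0.106]
    - [0.143, -0.467, -0.106]
    - [0.143, -0.467, -0.106]
    - [0.143, -0.467, -0.106]
    - [0.143, -0.467, -0.106]
    - [0.143, -0.467, -0.106]
    - [0.143, -0.467, -0.106]
    - [0.143, -0.467, -0.106]
    - [0.143, -0.467, -0.106]
    - [0.143, -0.467, -0.106]
    - [0.143, -0.467, -0.106]
    - [0.143, -0.467, -0.106]
    - [0.143, -0.467, -0.106]

```text
t: 1.68
position: [415.0, 17.0, 346.1]
tool_rot: [-2.972, -0.362, -0.739]
contact_force: [0.7, -1.2, -0.3]
gripper_width: 88.2
grip_force: 0.0
```

```bash
python3 - <<'E'
from h import *
from cell import *
s=read_state();c=get_calibration("wrist");p,d=grab_frame("wrist");np.savez("w1.npz",p=p,d=d,**{k:np.array(v) for k,v in c.items()})
cv2.imwrite("pics/w1.png",p[...,::-1]);print(np.round(s['q'],3),s['position'],s['tool_rot'],s['t'],s['contact_force'],(d>0).mean())
E
```

```text
[-0.509 -0.673  2.146  0.336  1.313  0.792] [414.9939061   17.01111562 346.09627333] [-2.97235914 -0.36208692 -0.73875631] 1.6833 [ 0.65523105 -1.19078622 -0.29954952] 0.9960988362630209
```

View pics/w1.png

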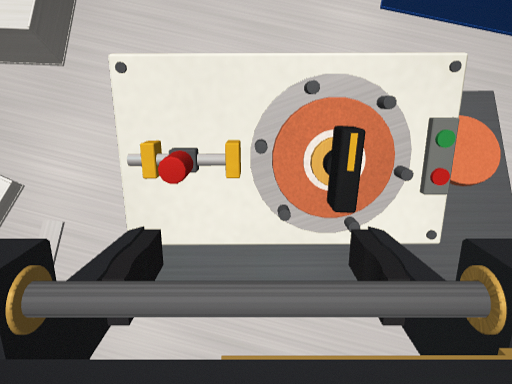

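The wrist view from in front shows the red handle at (175,165), wheel centre at about (335,157), and the bar lying nearly up-slope from (340,205) to (350,130), with the yellow line at (352,152). A stud at (262,146) is nearly in front of the bolt.

```bash
python3 - <<'E'
from h import *
np.set_printoptions(precision=1,suppress=True)
f=np.load("w1.npz");p,d=f['p'],f['d'];c={k:f[k] for k in('cx','cy','fx','fy','view')}
H=hsv(p);h,s,v=H[...,0],H[...,1],H[...,2];O=np.array([551,-40,125.])
def B(b):
    m=np.zeros(d.shape,bool);m[b[1]:b[3],b[0]:b[2]]=1;return m
F=lambda m:(pts(d,c,m)-O)@M
w=B((110,50,480,243))&(v>200)&(s<40);X=F(w);q=X.mean(0);nn=np.linalg.svd(X[::5]-q)[2][2];print("face",q,nn*np.sign(nn[2]))
z0=np.median(X[:,2]);print("z0",z0)
red=B((150,140,200,190))&((h<8)|(h>172))&(s>150);X=F(red);t=X[X[:,2]>z0+78]
print("red all",X.min(0),X.max(0),"top",len(t),t.mean(0),cv2.minEnclosingCircle(t[:,:2].astype(np.float32)))
kb=B((320,115,375,220))&((v<70)|((h>15)&(h<35)&(s>120)));X=F(kb);t=X[X[:,2]>z0+89];print("bar",len(t),t.mean(0),cv2.minAreaRect(t[:,:2].astype(np.float32)))
ye=B((343,125,362,175))&(h>15)&(h<35)&(s>150);X=F(ye);print("yellow",X.mean(0))
ab=B((260,90,405,225))&(h<12)&(s>110)&(v>120);X=F(ab);t=X[abs(X[:,2]-z0-29)<3];print("abr",len(t),t[:,2].mean(),cv2.minEnclosingCircle(t[:,:2].astype(np.float32)))
C=np.array(cv2.minEnclosingCircle(t[:,:2].astype(np.float32))[0])
st=B((240,60,425,240))&(v<120)&(s<80);k,l=cv2.connectedComponents(st.astype(np.uint8))
for i in range(1,k):
    X=F(l==i)
    t=X[abs(X[:,2]-z0-35)<2.5]
    if len(t)>20:
        e=t.mean(0)[:2]-C;print("stud",len(t),e,np.hypot(*e),np.degrees(np.arctan2(e[0],e[1])))
E
```

```text
face [18.9 88.  -5.3] [0. 0. 1.]
z0 -0.8519016941058137
red all [-11.  153.8  30.2] [ 15.1 180.9  83.1] top 619 [  1.8 167.1  80.9] ((1.4314899444580078, 167.62599182128906), 13.571263313293457)
bar 1983 [ 3.4  2.4 92.2] ((1.7848777770996094, 1.5179643630981445), (22.485641479492188, 78.70826721191406), 87.91112518310547)
yellow [20.   0.6 93.8]
abr 7521 28.188067374535994 ((1.472562551498413, 1.5713016986846924), 67.94657135009766)
stud 141 [77.  27.1] 81.63116059133971 70.63596769649367
stud 139 [ 61.8 -52.8] 81.26746746204647 130.54275372484958
stud 124 [15.6 80.5] 81.97257681392826 10.94979433738589
stud 120 [-15.  -79.7] 81.07291346168623 -169.30851960302374
stud 111 [-61.5  53.4] 81.42973026840494 -49.00338946119061
stud 84 [-75.1 -26.1] 79.5452117843705 -109.17235390337969
```

```bash
cat >> h.py <<'E'
W=np.array([551,-40,125.])+M@[1.5,1.5,-.85]  # wheel axis on the white face
E
python3 - <<'E'
from h import *
from cell import *
s=read_state();print(W)
for hgt in(130,45):print(delta(s,W+M@[0,166,hgt],tool(-np.pi/2)))
print("ym*36",ym*.036,"n*.1",n*.1)
E
```

```text
[552.30612496 -38.12532827 124.95370189]
(array([ 0.0376,  0.0915, -0.1064]), array([ 0.0012, -0.0012,  0.0053]))
(array([ 0.0763,  0.1012, -0.1815]), array([ 0.0012, -0.0012,  0.0053]))
ym*36 [-0.00877014  0.03491539  0.        ] n*.1 [-0.04553273 -0.01143703  0.08829476]
```

Request:
send_rows:
  xyz:
    - [0.0376, 0.0915, -0.1064]
    - [0.0376, 0.0915, -0.1064]
    - [0.0376, 0.0915, -0.1064]
    - [0.0376, 0.0915, -0.1064]
    - [0.0376, 0.0915, -0.1064]
    - [0.047, 0.094, -0.125]
    - [0.057, 0.0965, -0.144]
    - [0.067, 0.099, -0.163]
    - [0.0763, 0.1012, -0.1815]
    - [0.0763, 0.1012, -0.1815]
  rotation:
    - [0.0012, -0.0012, 0.0053]
    - [0.0012, -0.0012, 0.0053]
    - [0.0012, -0.0012, 0.0053]
    - [0.0012, -0.0012, 0.0053]
    - [0.0012, -0.0012, 0.0053]
    - [0.0012, -0.0012, 0.0053]
    - [0.0012, -0.0012, 0.0053]
    - [0.0012, -0.0012, 0.0053]
    - [0.0012, -0.0012, 0.0053]
    - [0.0012, -0.0012, 0.0053]

```text
t: 2.57
position: [491.3, 116.9, 162.4]
tool_rot: [-2.971, -0.366, -0.734]
contact_force: [0.5, 0.7, -0.4]
gripper_width: 88.2
grip_force: 0.0
```

Request:
send_rows:
  xyz:
    - [0, 0, 0]
    - [0, 0, 0]
    - [0, 0, 0]
    - [0, 0, 0]
    - [0, 0, 0]
    - [0, 0, 0]
    - [0, 0, 0]
    - [0, 0, 0]
  rotation:
    - [0, 0, 0]
    - [0, 0, 0]
    - [0, 0, 0]
    - [0, 0, 0]
    - [0, 0, 0]
    - [0, 0, 0]
    - [0, 0, 0]
    - [0, 0, 0]
  hand: 15
  force: 25

```text
t: 3.23
position: [491.5, 120.0, 165.5]
tool_rot: [-2.967, -0.375, -0.742]
contact_force: [-0.2, 0.0, -0.5]
gripper_width: 37.1
grip_force: 0.0
```

Request:
send_rows:
  xyz:
    - [0, 0, 0]
    - [0, 0, 0]
    - [0, 0, 0]
    - [0, 0, 0]
  rotation:
    - [0, 0, 0]
    - [0, 0, 0]
    - [0, 0, 0]
    - [0, 0, 0]

```text
t: 3.57
position: [491.7, 119.2, 165.3]
tool_rot: [-2.968, -0.374, -0.742]
contact_force: [-1.9, -5.3, 1.4]
gripper_width: 27.1
grip_force: 25.0
```

Request:
send_rows:
  xyz:
    - [0.001, -0.004, 0]
    - [0.002, -0.008, 0]
    - [0.003, -0.012, 0]
    - [0.004, -0.016, 0]
    - [0.005, -0.02, 0]
    - [0.006, -0.024, 0]
    - [0.007, -0.028, 0]
    - [0.008, -0.032, 0]
    - [0.0085, -0.034, 0]
    - [0.0088, -0.0355, 0]
    - [0.0088, -0.0355, 0]
  rotation:
    - [0, 0, 0]
    - [0, 0, 0]
    - [0, 0, 0]
    - [0, 0, 0]
    - [0, 0, 0]
    - [0, 0, 0]
    - [0, 0, 0]
    - [0, 0, 0]
    - [0, 0, 0]
    - [0, 0, 0]
    - [0, 0, 0]

```text
t: 4.48
position: [500.5, 84.1, 165.3]
tool_rot: [-2.967, -0.373, -0.742]
contact_force: [-0.2, 3.1, 3.5]
gripper_width: 27.3
grip_force: 25.0
```

Request:
send_rows:
  xyz:
    - [0.0003, -0.001, 0]
    - [0.0005, -0.002, 0]
    - [0.0005, -0.002, 0]
  rotation:
    - [0, 0, 0]
    - [0, 0, 0]
    - [0, 0, 0]

```text
t: 4.73
position: [500.5, 83.9, 165.3]
tool_rot: [-2.964, -0.374, -0.74]
contact_force: [-0.2, 13.2, 3.7]
gripper_width: 27.3
grip_force: 25.0
```

Request:
send_rows:
  xyz:
    - [-0.0002, 0.001, 0]
    - [-0.0002, 0.001, 0]
    - [-0.0002, 0.001, 0]
    - [-0.0002, 0.001, 0]
    - [-0.0093, -0.0013, 0.0177]
    - [-0.0273, -0.0069, 0.053]
    - [-0.0501, -0.0126, 0.0971]
    - [-0.0501, -0.0126, 0.0971]
    - [-0.0638, -0.016, 0.1236]
    - [-0.0638, -0.016, 0.1236]
  rotation:
    - [0, 0, 0]
    - [0, 0, 0]
    - [0, 0, 0]
    - [0, 0, 0]
    - [0, 0, 0]
    - [0, 0, 0]
    - [0, 0, 0]
    - [0, 0, 0]
    - [0, 0, 0]
    - [0, 0, 0]
  hand: 60

```text
t: 5.57
position: [438.0, 65.3, 293.9]
tool_rot: [-2.968, -0.375, -0.754]
contact_force: [0.4, -0.4, 0.3]
gripper_width: 52.9
grip_force: 0.0
```

```bash
cat > look.py <<'E'
from h import *
from cell import *
import sys
np.set_printoptions(precision=1,suppress=True)
def look(name,save=True):
    s=read_state();c=get_calibration("wrist");p,d=grab_frame("wrist")
    if save:cv2.imwrite(f"pics/{name}.png",p[...,::-1])
    H=hsv(p);h,S,v=H[...,0],H[...,1],H[...,2]
    v_,u_=np.nonzero(d>0);X=np.full(d.shape+(3,),-999.);X[v_,u_]=(pts(d,c,d>0)-W)@M
    x,y,z=X[...,0],X[...,1],X[...,2];r=np.hypot(x,y)
    red=((h<8)|(h>172))&(S>150)&(abs(z-81)<3)&(y>100)
    if red.sum()>30:print("bolt",red.sum(),X[red][:,:2].mean(0),cv2.minEnclosingCircle(X[red][:,:2].astype(np.float32)))
    bar=(abs(z-93)<4)&(r<46)
    if bar.sum()>30:print("bar",bar.sum(),cv2.minAreaRect(X[bar][:,:2].astype(np.float32)))
    ye=(abs(z-93)<5)&(r<46)&(h>15)&(h<35)&(S>150)
    if ye.sum():e=X[ye].mean(0);print("yellow",ye.sum(),e,np.degrees(np.arctan2(e[1],e[0])))
    st=(abs(z-35)<2.5)&(abs(r-82)<10)
    k,l=cv2.connectedComponents(st.astype(np.uint8))
    print("studs",[round(float(np.degrees(np.arctan2(x[l==i].mean(),y[l==i].mean()))),1) for i in range(1,k) if (l==i).sum()>50])
    co=(z>30)&(z<55)&(r<29)&((h<8)|(h>172))&(S>150)
    if co.sum():e=X[co].mean(0);print("red mark",co.sum(),e,np.degrees(np.arctan2(e[1],e[0])))
    print("q",np.round(s['q'],3),"t",s['t']);return s
E
python3 -c "
from look import *
s=look('w2')
print(s['position'],(s['position']-W)@M)"
```

```text
bolt 911 [  0.6 130.8] ((0.0817895382642746, 130.84751892089844), 13.536576271057129)
bar 2788 ((3.717945098876953, 0.039073944091796875), (23.070554733276367, 72.58380889892578), 88.16397094726562)
yellow 470 [19.  -0.7 94.7] -2.1731349328212635
studs [70.4, 130.3, 10.8, -169.3]
q [-0.3 -0.6  2.2  0.3  1.1  0.9] t 5.5667
[438.   65.3 293.9] [  3.7 128.2 189.5]
```

View pics/w2.png

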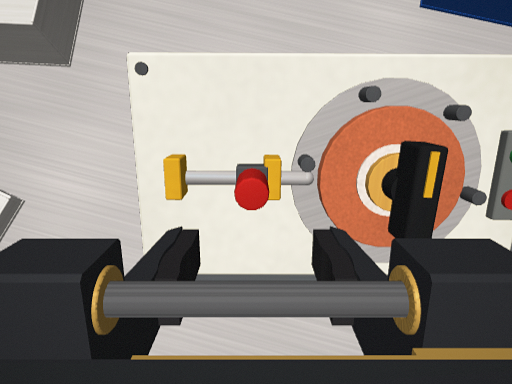

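Bolt is fully in at 130.8 mm (36 mm of travel). The stud at 10.8° will turn away clockwise, and the bar has not moved. Next I move over the knob and unwind the wrist.

Request:
send_rows:
  xyz:
    - [0.0415, -0.1217, -0.0277]
    - [0.0415, -0.1217, -0.0277]
    - [0.0415, -0.1217, -0.0277]
    - [0.0415, -0.1217, -0.0277]
    - [0.0415, -0.1217, -0.0277]
    - [0.0415, -0.1217, -0.0277]
    - [0.0415, -0.1217, -0.0277]
    - [0.0415, -0.1217, -0.0277]
    - [0.0415, -0.1217, -0.0277]
    - [0.0415, -0.1217, -0.0277]
    - [0.0415, -0.1217, -0.0277]
    - [0.0415, -0.1217, -0.0277]
    - [0.0415, -0.1217, -0.0277]
    - [0.0415, -0.1217, -0.0277]
  rotation:
    - [-0.683, -0.172, 1.324]
    - [-0.683, -0.172, 1.324]
    - [-0.683, -0.172, 1.324]
    - [-0.683, -0.172, 1.324]
    - [-0.683, -0.172, 1.324]
    - [-0.683, -0.172, 1.324]
    - [-0.683, -0.172, 1.324]
    - [-0.683, -0.172, 1.324]
    - [-0.683, -0.172, 1.324]
    - [-0.683, -0.172, 1.324]
    - [-0.683, -0.172, 1.324]
    - [-0.683, -0.172, 1.324]
    - [-0.683, -0.172, 1.324]
    - [-0.683, -0.172, 1.324]

```text
t: 6.78
position: [478.2, -55.2, 258.8]
tool_rot: [1.794, 2.155, 0.563]
contact_force: [0.1, -0.2, -0.4]
gripper_width: 52.7
grip_force: 0.0
```

```bash
python3 - <<'E'
from h import *
from cell import *
s=read_state();print(np.round(s['q'],3),s['t'],(s['position']-W)@M)
b=np.radians(-2.2)   # bar angle from up towards ym; close across it
for hh in(160,60):print(delta(s,W+M@[0,0,hh],tool(b+np.pi/2)))
E
```

```text
[-0.608 -0.367  2.142  0.414  1.073 -0.936] 6.7833 [ -4.34553417   1.4905423  153.88735762]
(array([ 0.0013, -0.0012,  0.0074]), array([-0.725 , -0.1875,  1.41  ]))
(array([ 0.0468,  0.0102, -0.0809]), array([-0.725 , -0.1875,  1.41  ]))
```

Request:
send_rows:
  xyz:
    - [0.0013, -0.0012, 0.0074]
    - [0.0013, -0.0012, 0.0074]
    - [0.0013, -0.0012, 0.0074]
    - [0.0013, -0.0012, 0.0074]
    - [0.0013, -0.0012, 0.0074]
    - [0.0013, -0.0012, 0.0074]
    - [0.0013, -0.0012, 0.0074]
    - [0.0013, -0.0012, 0.0074]
    - [0.0013, -0.0012, 0.0074]
    - [0.0013, -0.0012, 0.0074]
    - [0.0013, -0.0012, 0.0074]
    - [0.0013, -0.0012, 0.0074]
    - [0.0013, -0.0012, 0.0074]
    - [0.0013, -0.0012, 0.0074]
    - [0.0127, 0.0017, -0.0147]
    - [0.0241, 0.0045, -0.0368]
    - [0.0354, 0.0074, -0.0588]
    - [0.0468, 0.0102, -0.0809]
    - [0.0468, 0.0102, -0.0809]
    - [0.0468, 0.0102, -0.0809]
  rotation:
    - [-0.725, -0.1875, 1.41]
    - [-0.725, -0.1875, 1.41]
    - [-0.725, -0.1875, 1.41]
    - [-0.725, -0.1875, 1.41]
    - [-0.725, -0.1875, 1.41]
    - [-0.725, -0.1875, 1.41]
    - [-0.725, -0.1875, 1.41]
    - [-0.725, -0.1875, 1.41]
    - [-0.725, -0.1875, 1.41]
    - [-0.725, -0.1875, 1.41]
    - [-0.725, -0.1875, 1.41]
    - [-0.725, -0.1875, 1.41]
    - [-0.725, -0.1875, 1.41]
    - [-0.725, -0.1875, 1.41]
    - [-0.725, -0.1875, 1.41]
    - [-0.725, -0.1875, 1.41]
    - [-0.725, -0.1875, 1.41]
    - [-0.725, -0.1875, 1.41]
    - [-0.725, -0.1875, 1.41]
    - [-0.725, -0.1875, 1.41]

```text
t: 8.45
position: [524.2, -44.3, 178.0]
tool_rot: [-0.267, 2.646, 0.104]
contact_force: [0.1, 0.3, 1.0]
gripper_width: 52.9
grip_force: 0.0
```

```bash
python3 - <<'E'
from h import *
from cell import *
s=read_state();print(np.round(s['q'],3),s['t'],(s['position']-W)@M,s['contact_force'],s['moment'])
print(delta(s,W+M@[0,0,60],tool(np.radians(-2.2)+np.pi/2)))
E
```

```text
[-0.515 -0.129  2.136  0.46   0.828 -2.549] 8.45 [-0.44873163  0.84324185 60.33833078] [0.08653554 0.31995403 1.02013884] [-0.00048526  0.06843317  0.06030116]
(array([ 0.0007, -0.0007, -0.0001]), array([-0.008 , -0.0042,  0.004 ]))
```

Close on the bar (25 N) and then read.

Request:
send_rows:
  xyz:
    - [0.0005, -0.0005, 0]
    - [0.0005, -0.0005, 0]
    - [0.0005, -0.0005, 0]
    - [0.0005, -0.0005, 0]
    - [0.0005, -0.0005, 0]
    - [0.0005, -0.0005, 0]
    - [0.0005, -0.0005, 0]
    - [0.0005, -0.0005, 0]
  rotation:
    - [-0.008, -0.004, 0.004]
    - [-0.008, -0.004, 0.004]
    - [-0.008, -0.004, 0.004]
    - [-0.008, -0.004, 0.004]
    - [-0.008, -0.004, 0.004]
    - [-0.008, -0.004, 0.004]
    - [-0.008, -0.004, 0.004]
    - [-0.008, -0.004, 0.004]
  hand: 10
  force: 30

```text
t: 9.12
position: [525.9, -44.8, 182.5]
tool_rot: [-0.282, 2.636, 0.091]
contact_force: [-13.5, 5.4, 16.8]
gripper_width: 22.2
grip_force: 66.2
```

```bash
cat > st.py <<'E'
from h import *
from cell import *
np.set_printoptions(precision=3,suppress=True)
s=read_state();r=R.from_rotvec(s['tool_rot']);y=r.as_matrix()[:,1]@M
# angle of bar (tool x-ish) = tool y angle - 90deg ; clockwise turn from -2.2deg
print("q",s['q'],"t",s['t'],"face pos",(s['position']-W)@M,"bar deg",np.degrees(np.arctan2(y[1],y[0]))-90,"axis",r.as_matrix()[:,2]@M)
print("F face",s['contact_force']@M,"M face",s['moment']@M,"w",s['gripper_width'],s['grip_force'])
E
python3 st.py; python3 -c "
from h import *
for a in(5,20,40,60,80):print(a,-n*np.radians(a))"
```

```text
q [-0.513 -0.138  2.136  0.459  0.825 -2.557] t 9.1167 face pos [ 2.97   0.004 63.578] bar deg -1.876941761165213 axis [ 0.005 -0.002 -1.   ]
F face [-2.523  8.51  20.349] M face [ 1.73   0.539 -0.09 ] w 22.15695279039722 66.1503690155223
5 [ 0.03973481  0.00998069 -0.07705171]
20 [ 0.15893922  0.03992277 -0.30820685]
40 [ 0.31787844  0.07984555 -0.6164137 ]
60 [ 0.47681767  0.11976832 -0.92462056]
80 [ 0.63575689  0.15969109 -1.23282741]
```

Request:
send_rows:
  xyz:
    - [0, 0, 0]
    - [0, 0, 0]
    - [0, 0, 0]
  rotation:
    - [0, 0, 0]
    - [0, 0, 0]
    - [0, 0, 0]

```text
t: 9.37
position: [525.9, -44.7, 182.5]
tool_rot: [-0.282, 2.636, 0.091]
contact_force: [-13.9, 5.3, 15.7]
gripper_width: 21.5
grip_force: 66.1
```

```bash
python3 st.py
```

```text
q [-0.513 -0.138  2.136  0.459  0.825 -2.557] t 9.3667 face pos [ 2.94   0.032 63.565] bar deg -1.8802166153036524 axis [ 0.005 -0.002 -1.   ]
F face [-3.398  8.492 19.628] M face [ 1.698  0.525 -0.01 ] w 21.496364084161787 66.14451146917418
```

Request:
send_rows:
  xyz:
    - [-0.0008, 0.0003, 0.0013]
    - [-0.0016, 0.0007, 0.0026]
    - [-0.0016, 0.0007, 0.0026]
    - [-0.0016, 0.0007, 0.0026]
  rotation:
    - [0, 0, 0]
    - [0, 0, 0]
    - [0, 0, 0]
    - [0, 0, 0]
  force: 40

```text
t: 9.7
position: [525.0, -44.7, 183.0]
tool_rot: [-0.277, 2.635, 0.089]
contact_force: [18.9, 3.2, -14.9]
gripper_width: 21.8
grip_force: 51.4
```

```bash
python3 st.py
```

```text
q [-0.513 -0.143  2.138  0.457  0.824 -2.553] t 9.7 face pos [ 2.429  0.302 64.439] bar deg -2.0344135396742047 axis [ 0.006 -0.004 -1.   ]
F face [  9.855  -1.541 -22.119] M face [ 0.186 -1.416 -0.023] w 21.80880347023974 51.361332423985004
```

Request:
send_rows:
  xyz:
    - [0, 0, 0]
    - [0, 0, 0]
    - [0, 0, 0]
    - [0, 0, 0]
    - [0, 0, 0]
    - [0, 0, 0]
  rotation:
    - [0, 0, 0]
    - [0, 0, 0]
    - [0, 0, 0]
    - [0, 0, 0]
    - [0, 0, 0]
    - [0, 0, 0]
  hand: 40

```text
t: 10.2
position: [524.2, -45.1, 183.0]
tool_rot: [-0.28, 2.637, 0.088]
contact_force: [0.7, -0.2, 0.0]
gripper_width: 35.1
grip_force: 0.0
```

```bash
python3 st.py; python3 -c "
from h import *
from cell import *
print(delta(read_state(),W+M@[0,0,60],tool(np.radians(-2)+np.pi/2)))"
```

```text
q [-0.514 -0.143  2.138  0.455  0.827 -2.553] t 10.2 face pos [ 1.728  0.028 64.86 ] bar deg -1.9274333651425053 axis [ 0.004 -0.004 -1.   ]
F face [ 0.54  -0.395 -0.236] M face [0.035 0.088 0.014] w 35.13624856382701 0.0
(array([ 0.0007,  0.0002, -0.0051]), array([0.0028, 0.0047, 0.0006]))
```

Request:
send_rows:
  xyz:
    - [-0.0005, -0.0001, -0.0026]
    - [-0.0005, -0.0001, -0.0026]
    - [-0.0005, -0.0001, -0.0026]
    - [-0.0005, -0.0001, -0.0026]
    - [-0.0005, -0.0001, -0.0026]
    - [-0.0005, -0.0001, -0.0026]
    - [-0.0005, -0.0001, -0.0026]
    - [-0.0005, -0.0001, -0.0026]
  rotation:
    - [0, 0, 0]
    - [0, 0, 0]
    - [0, 0, 0]
    - [0, 0, 0]
    - [0, 0, 0]
    - [0, 0, 0]
    - [0, 0, 0]
    - [0, 0, 0]
  hand: 10
  force: 40

```text
t: 10.87
position: [523.7, -45.1, 181.2]
tool_rot: [-0.282, 2.637, 0.088]
contact_force: [-11.8, 0.3, 13.2]
gripper_width: 21.9
grip_force: 106.5
```

```bash
python3 st.py
```

```text
q [-0.515 -0.141  2.141  0.457  0.824 -2.558] t 10.8667 face pos [ 0.418  0.165 63.487] bar deg -1.8633308203042276 axis [ 0.004 -0.003 -1.   ]
F face [-3.831  3.133 17.003] M face [ 0.561  0.613 -0.018] w 21.852694859652185 106.4519102498889
```

Request:
send_rows:
  xyz:
    - [-0.0004, -0.0001, 0.0008]
    - [-0.0004, -0.0001, 0.0008]
    - [-0.0004, -0.0001, 0.0008]
    - [-0.0004, -0.0001, 0.0008]
    - [-0.0004, -0.0001, 0.0008]
    - [-0.0004, -0.0001, 0.0008]
    - [-0.0004, -0.0001, 0.0008]
    - [-0.0004, -0.0001, 0.0008]
  rotation:
    - [0, 0, 0]
    - [0.04, 0.01, -0.077]
    - [0.08, 0.02, -0.154]
    - [0.119, 0.03, -0.231]
    - [0.159, 0.04, -0.308]
    - [0.199, 0.05, -0.385]
    - [0.238, 0.06, -0.462]
    - [0.238, 0.06, -0.462]
  force: 30

```text
t: 11.53
position: [523.5, -45.3, 181.3]
tool_rot: [0.42, 2.644, 0.256]
contact_force: [-2.8, 0.7, 3.9]
gripper_width: 21.9
grip_force: 94.8
```

```bash
python3 st.py; python3 -c "
from look import *
look('w3')"
```

```text
q [-0.513 -0.142  2.14   0.452  0.823 -2.026] t 11.5333 face pos [ 0.226  0.111 63.673] bar deg -32.07025462809566 axis [ 0.002 -0.005 -1.   ]
F face [-0.447  1.34   4.635] M face [0.112 0.047 0.   ] w 21.916929994217952 94.7630101069808
bar 8920 ((-3.9681663513183594, -0.9016990661621094), (50.58021545410156, 78.96928405761719), 39.45162582397461)
yellow 608 [ 18.1 -12.1  94.8] -33.699003972126015
studs [-79.1, -20.1, -138.3, 36.1, 101.3]
q [-0.5 -0.1  2.1  0.5  0.8 -2. ] t 11.5333
```

View pics/w3.png

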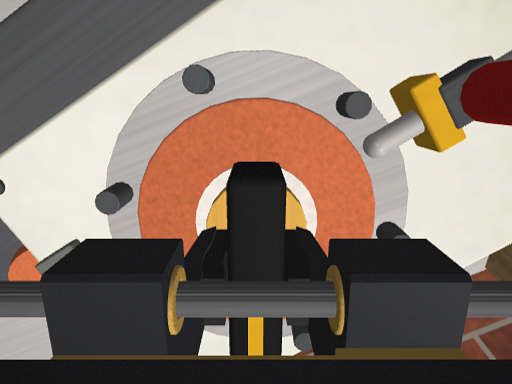

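The view shows the bolt nose at (375,145) between the studs at (353,105) and (392,232); the wheel has turned with the knob by 30°. Carrying on.

Request:
send_rows:
  xyz:
    - [0, 0, 0]
    - [0, 0, 0]
    - [0, 0, 0]
    - [0, 0, 0]
    - [0, 0, 0]
    - [0, 0, 0]
    - [0, 0, 0]
    - [0, 0, 0]
    - [0, 0, 0]
    - [0, 0, 0]
    - [0, 0, 0]
    - [0, 0, 0]
  rotation:
    - [0.041, 0.01, -0.08]
    - [0.082, 0.021, -0.159]
    - [0.123, 0.031, -0.238]
    - [0.164, 0.041, -0.318]
    - [0.205, 0.051, -0.397]
    - [0.246, 0.062, -0.477]
    - [0.287, 0.072, -0.556]
    - [0.328, 0.082, -0.636]
    - [0.369, 0.092, -0.715]
    - [0.41, 0.103, -0.795]
    - [0.455, 0.114, -0.883]
    - [0.455, 0.114, -0.883]

```text
t: 12.58
position: [523.4, -45.3, 181.2]
tool_rot: [1.7, 2.209, 0.538]
contact_force: [-3.6, -0.7, 5.6]
gripper_width: 21.9
grip_force: 94.9
```

```bash
python3 st.py; python3 -c "
from look import *
look('w4')"
```

```text
q [-0.511 -0.14   2.137  0.446  0.827 -1.023] t 12.5833 face pos [ 0.135  0.087 63.662] bar deg -89.2089917715184 axis [-0.003 -0.004 -1.   ]
F face [-0.584  0.207  6.638] M face [0.015 0.254 0.01 ] w 21.924270306982542 94.87820969894528
bar 8905 ((-3.299614906311035, 2.3708953857421875), (78.88587188720703, 50.51559829711914), 72.3651351928711)
yellow 607 [ -0.8 -21.9  94.7] -92.08694178648717
studs [-10.7, 48.9, -69.9, 167.0]
q [-0.5 -0.1  2.1  0.4  0.8 -1. ] t 12.5833
```

Request:
send_rows:
  xyz:
    - [0, 0, 0]
    - [0, 0, 0]
    - [0, 0, 0]
    - [0, 0, 0]
    - [0, 0, 0]
    - [0, 0, 0]
  rotation:
    - [0.032, 0.008, -0.062]
    - [0.064, 0.016, -0.124]
    - [0.096, 0.024, -0.185]
    - [0.128, 0.032, -0.247]
    - [0.159, 0.04, -0.309]
    - [0.191, 0.048, -0.37]

```text
t: 13.13
position: [523.3, -45.3, 181.2]
tool_rot: [2.172, 1.856, 0.63]
contact_force: [-3.9, 0.3, 5.4]
gripper_width: 21.5
grip_force: 94.9
```

```bash
python3 st.py
```

```text
q [-0.512 -0.138  2.135  0.446  0.83  -0.607] t 13.1333 face pos [ 0.042  0.11  63.655] bar deg -113.02260496045162 axis [-0.005 -0.002 -1.   ]
F face [-0.751  1.268  6.46 ] M face [0.066 0.363 0.323] w 21.491725847001078 94.89375689998269
```

Request:
send_rows:
  xyz:
    - [0, 0, 0]
    - [0, 0, 0]
    - [0, 0, 0]
    - [0, 0, 0]
    - [0, 0, 0]
    - [0, 0, 0]
  rotation:
    - [0.032, 0.008, -0.062]
    - [0.064, 0.016, -0.124]
    - [0.096, 0.024, -0.185]
    - [0.128, 0.032, -0.247]
    - [0.159, 0.04, -0.309]
    - [0.191, 0.048, -0.37]

```text
t: 13.63
position: [523.3, -45.2, 181.2]
tool_rot: [2.583, 1.404, 0.702]
contact_force: [-4.3, -0.1, 5.9]
gripper_width: 21.6
grip_force: 94.9
```

```bash
python3 st.py; python3 -c "
from look import *
look('w5')"
```

```text
q [-0.513 -0.137  2.134  0.447  0.832 -0.19 ] t 13.6333 face pos [ 0.032  0.195 63.655] bar deg -137.0339246262187 axis [-0.005 -0.    -1.   ]
F face [-0.91   0.935  7.191] M face [0.123 0.45  0.3  ] w 21.592986010186305 94.91286551579833
bolt 1600 [  4.5 122.5] ((1.9095706939697266, 126.22135925292969), 12.444910049438477)
bar 8916 ((-0.5057449340820312, 3.5846939086914062), (78.2823257446289, 50.67450714111328), 24.217449188232422)
yellow 633 [-16.8 -14.7  94.6] -138.83860258613376
studs [50.0, -9.7, 110.0]
q [-0.5 -0.1  2.1  0.4  0.8 -0.2] t 13.6333
```

Moment 0.32 then 0.30 N·m: the clutch slips, the wheel stands on the bolt, and the slip so far is 24–39°. I release and go to the bolt.

Request:
send_rows:
  xyz:
    - [0, 0, 0]
    - [0, 0, 0]
    - [0, 0, 0]
    - [0, 0, 0]
    - [0, 0, 0]
    - [0, 0, 0]
    - [-0.009, -0.0023, 0.0177]
    - [-0.0182, -0.0046, 0.0353]
    - [-0.0319, -0.008, 0.0618]
    - [-0.0455, -0.0114, 0.0883]
    - [-0.0455, -0.0114, 0.0883]
    - [-0.0455, -0.0114, 0.0883]
    - [-0.0455, -0.0114, 0.0883]
  rotation:
    - [0, 0, 0]
    - [0, 0, 0]
    - [0, 0, 0]
    - [0, 0, 0]
    - [0, 0, 0]
    - [0, 0, 0]
    - [0, 0, 0]
    - [0, 0, 0]
    - [0, 0, 0]
    - [0, 0, 0]
    - [0, 0, 0]
    - [0, 0, 0]
    - [0, 0, 0]
  hand: 60

```text
t: 14.77
position: [477.6, -56.5, 268.8]
tool_rot: [2.585, 1.401, 0.702]
contact_force: [0.2, 0.1, -0.4]
gripper_width: 52.7
grip_force: 0.0
```

```bash
python3 st.py; python3 - <<'E'
from look import *
s=look('w6')
np.set_printoptions(precision=4,suppress=True)
for hh in(150,47):print(delta(s,W+M@[0,130.5,hh],tool(-np.pi/2)))
E
```

```text
q [-0.61  -0.378  2.129  0.406  1.095 -0.165] t 14.7667 face pos [ -0.387   0.363 163.082] bar deg -137.2122292176131 axis [-0.005  0.    -1.   ]
F face [-0.021  0.049 -0.47 ] M face [-0.102  0.171  0.034] w 52.67938733839188 0.0
bolt 1520 [ -0. 130.] ((-0.40548643469810486, 130.58433532714844), 13.708124160766602)
bar 3654 ((-0.10294914245605469, 0.5344581604003906), (79.25358581542969, 21.995853424072266), 42.848934173583984)
yellow 484 [-12.7 -10.8  94.5] -139.66911419991916
studs [49.8, -9.9, 109.8, -69.1, -129.7]
red mark 9 [ -5.7 -23.9  43.3] -103.3983213411732
q [-0.6 -0.4  2.1  0.4  1.1 -0.2] t 14.7667
(array([-0.0254,  0.1278, -0.0114]), array([ 0.3394,  0.08  , -0.6604]))
(array([ 0.0215,  0.1396, -0.1023]), array([ 0.3394,  0.08  , -0.6604]))
```

Request:
send_rows:
  xyz:
    - [-0.0254, 0.1278, -0.0114]
    - [-0.0254, 0.1278, -0.0114]
    - [-0.0254, 0.1278, -0.0114]
    - [-0.0254, 0.1278, -0.0114]
    - [-0.0254, 0.1278, -0.0114]
    - [-0.0254, 0.1278, -0.0114]
    - [-0.0254, 0.1278, -0.0114]
    - [-0.0254, 0.1278, -0.0114]
    - [-0.0137, 0.1307, -0.0341]
    - [-0.002, 0.1337, -0.0569]
    - [0.0098, 0.1366, -0.0796]
    - [0.0215, 0.1396, -0.1023]
    - [0.0215, 0.1396, -0.1023]
    - [0.0215, 0.1396, -0.1023]
  rotation:
    - [0.3394, 0.08, -0.6604]
    - [0.3394, 0.08, -0.6604]
    - [0.3394, 0.08, -0.6604]
    - [0.3394, 0.08, -0.6604]
    - [0.3394, 0.08, -0.6604]
    - [0.3394, 0.08, -0.6604]
    - [0.3394, 0.08, -0.6604]
    - [0.3394, 0.08, -0.6604]
    - [0.3394, 0.08, -0.6604]
    - [0.3394, 0.08, -0.6604]
    - [0.3394, 0.08, -0.6604]
    - [0.3394, 0.08, -0.6604]
    - [0.3394, 0.08, -0.6604]
    - [0.3394, 0.08, -0.6604]

```text
t: 15.98
position: [497.8, 83.5, 164.4]
tool_rot: [-2.97, -0.371, -0.731]
contact_force: [1.3, -0.7, 1.0]
gripper_width: 53.0
grip_force: 0.0
```

```bash
python3 st.py
```

```text
q [-0.201 -0.191  2.218  0.321  0.699  0.919] t 15.9833 face pos [ -2.033 131.226  45.757] bar deg -179.909050253688 axis [-0.006  0.002 -1.   ]
F face [ 1.424 -0.958  0.427] M face [ 0.011  0.131 -0.026] w 53.002958746793226 0.0
```

Request:
send_rows:
  xyz:
    - [0, 0, 0]
    - [0, 0, 0]
    - [0, 0, 0]
    - [0, 0, 0]
    - [0, 0, 0]
    - [0, 0, 0]
    - [0, 0, 0]
    - [0, 0, 0]
  rotation:
    - [0, 0, 0]
    - [0, 0, 0]
    - [0, 0, 0]
    - [0, 0, 0]
    - [0, 0, 0]
    - [0, 0, 0]
    - [0, 0, 0]
    - [0, 0, 0]
  hand: 15
  force: 25

```text
t: 16.65
position: [499.6, 83.8, 168.6]
tool_rot: [-2.967, -0.368, -0.744]
contact_force: [-2.8, 5.3, 6.0]
gripper_width: 27.4
grip_force: 25.0
```

```bash
python3 st.py
```

```text
q [-0.2   -0.198  2.217  0.323  0.7    0.921] t 16.65 face pos [  1.569 131.126  48.562] bar deg -179.99071682604415 axis [ 0.002  0.001 -1.   ]
F face [1.553 5.82  5.927] M face [ 0.94   0.002 -0.128] w 27.44041692023891 25.00022415071726
```

Pull out 36 mm along +y.

Request:
send_rows:
  xyz:
    - [-0.001, 0.004, 0]
    - [-0.002, 0.008, 0]
    - [-0.003, 0.012, 0]
    - [-0.004, 0.016, 0]
    - [-0.005, 0.02, 0]
    - [-0.006, 0.024, 0]
    - [-0.007, 0.028, 0]
    - [-0.008, 0.032, 0]
    - [-0.0085, 0.034, 0]
    - [-0.0088, 0.0355, 0]
    - [-0.009, 0.0365, 0]
    - [-0.009, 0.0365, 0]
  rotation:
    - [0, 0, 0]
    - [0, 0, 0]
    - [0, 0, 0]
    - [0, 0, 0]
    - [0, 0, 0]
    - [0, 0, 0]
    - [0, 0, 0]
    - [0, 0, 0]
    - [0, 0, 0]
    - [0, 0, 0]
    - [0, 0, 0]
    - [0, 0, 0]

```text
t: 17.65
position: [490.9, 119.0, 168.6]
tool_rot: [-2.97, -0.368, -0.745]
contact_force: [-7.5, -5.9, 9.5]
gripper_width: 27.4
grip_force: 25.0
```

```bash
python3 st.py
```

```text
q [-0.099 -0.204  2.221  0.255  0.673  1.062] t 17.65 face pos [  1.675 167.341  48.502] bar deg -179.9358835957425 axis [ 0.002 -0.002 -1.   ]
F face [-3.213 -3.87  12.518] M face [-0.549  0.767 -0.143] w 27.407350267652582 25.0046007335186
```

Travel 36.2 mm; pull slightly more to confirm the stop.

Request:
send_rows:
  xyz:
    - [-0.0003, 0.001, 0]
    - [-0.0005, 0.002, 0]
    - [-0.0005, 0.002, 0]
  rotation:
    - [0, 0, 0]
    - [0, 0, 0]
    - [0, 0, 0]

```text
t: 17.9
position: [490.9, 119.2, 168.6]
tool_rot: [-2.974, -0.368, -0.746]
contact_force: [-7.3, -16.8, 7.6]
gripper_width: 27.1
grip_force: 25.0
```

```bash
python3 st.py
```

```text
q [-0.095 -0.204  2.221  0.248  0.671  1.07 ] t 17.9 face pos [  1.746 167.567  48.484] bar deg -179.8920754281011 axis [ 0.002 -0.006 -1.   ]
F face [ -6.321 -14.52   11.95 ] M face [-2.158  1.148 -0.113] w 27.133573124900032 25.016123224049807
```

Request:
send_rows:
  xyz:
    - [0.0002, -0.001, 0]
    - [0.0002, -0.001, 0]
    - [0.0002, -0.001, 0]
    - [0.0002, -0.001, 0]
    - [0.0002, -0.001, 0]
    - [-0.009, -0.0033, 0.0177]
    - [-0.018, -0.0056, 0.0353]
    - [-0.0317, -0.009, 0.0618]
    - [-0.0453, -0.0124, 0.0883]
    - [-0.0681, -0.0181, 0.1325]
    - [-0.0681, -0.0181, 0.1325]
    - [-0.0681, -0.0181, 0.1325]
  rotation:
    - [0, 0, 0]
    - [0, 0, 0]
    - [0, 0, 0]
    - [0, 0, 0]
    - [0, 0, 0]
    - [0, 0, 0]
    - [0, 0, 0]
    - [0, 0, 0]
    - [0, 0, 0]
    - [0, 0, 0]
    - [0, 0, 0]
    - [0, 0, 0]
  hand: 60

```text
t: 18.9
position: [422.7, 103.1, 303.5]
tool_rot: [-2.969, -0.368, -0.753]
contact_force: [0.2, -0.3, -0.5]
gripper_width: 53.1
grip_force: 0.0
```

```bash
python3 st.py; python3 -c "
from look import *
look('w7')"
```

```text
q [-0.184 -0.611  2.2    0.221  1.104  1.086] t 18.9 face pos [  3.24  168.583 200.528] bar deg -179.92869425553124 axis [ 0.007 -0.003 -1.   ]
F face [-0.102 -0.372 -0.505] M face [-0.014  0.221  0.007] w 53.13164586959331 0.0
bolt 844 [  0.6 166.9] ((-0.09731262177228928, 167.2095947265625), 13.775437355041504)
bar 2766 ((0.029069900512695312, 0.15819931030273438), (80.85504913330078, 22.471656799316406), 43.3073616027832)
yellow 381 [-13.8 -12.7  94.7] -137.43748676254924
studs [109.4, 49.8, -9.6, -131.3]
q [-0.2 -0.6  2.2  0.2  1.1  1.1] t 18.9
```

View pics/w7.png

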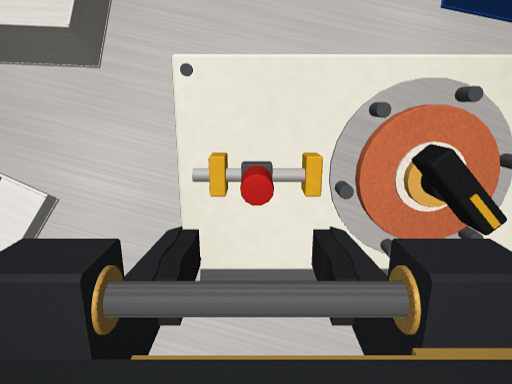

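The handle at (257,185) is back at 167 mm, clear of the studs. The bar at (460,190) and the wheel stand as I left them, and the gripper touches nothing.

```bash
python3 -c "
from cell import *
print(job_done())"
```

```text
the job is handed in; nothing more can be done
None
```

The job is handed in at 18.9 s: I pushed the lock bolt fully in to its stop, turned the knob clockwise until the clutch slipped (0.30 N·m, about 24–39° past the slip), then pulled the bolt fully out and released everything.

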